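# Raise the showcase window to the mark

### The job

Open the craft showcase's sliding window: with your fingertips, push gently up from beneath the orange lip until the red tabs on the window are level with the blue clips on the side posts, then take the hand away. Do not pinch the lip, do not move the blue clips, and leave the wares and the painter's things where they are.

Things in the scene. Friction and masses are not known exactly. Their poses are not given: they have to be found in the camera images.
- case: Fixed wooden showcase, clear sides and back; place and yaw vary. Origin: centre of its underside; x into it, away from its front, y left as seen from the robot, z up. Plinth 280 (x) x 360 (y) x 80 high; overall 307 high. Its front window leans back 45 degrees from x -125, z 80, between dark jambs 30 wide. Fixed pane in the upper half, yellow-framed sash in the lower.
- sash (a joint): Travel of the sliding window (sash) up its slope, m: 0 fully down, 0.15 top; it grows as the sash moves up and away from the robot, equal parts up and along the case's +x. Yellow frame 290 wide, 160 long up the slope, 12 thick, about 0.7 kg. Counterweighted: it stays where it is left, and takes 2 to 4 N along the slope to move either way.
- push_strip: Orange strip, the underside of the lip that sticks out square from the sash near its lower edge, towards the robot. 240 long (along y), 6 thick, standing 38 out from the sash's face; moves with the sash. The origin is not on the strip: it lies 36 down the slope from its underside, at the sash's foot. z up the slope, x square into the window, y along the strip.
- strip_under (a point): Middle of the orange strip's underside, 19 mm out from the sash's face and 19 mm from the strip's free edge. Axes: z up the slope (direction of travel), x square into the window (away from the robot and 45 degrees down), y along the strip to the left. Below it the sash's yellow foot rail and then the plinth's top: 36 mm plus the sash's travel down the slope, jutting 15 mm.
- lip_top: Aluminium upper layer of the same lip, lying on the orange strip: 240 mm long, 6 mm thick, 34 mm out from the sash (4 mm shorter than the strip). Its origin and axes are those of body push_strip.
- sash_pointer (a point): Outer end of the small red tab on the sash's left edge (as seen from the robot), which slides over the left jamb; its twin on the right edge is level with it; the tab is 6 mm thick along the slope, this point is at mid-thickness. Axes as strip_under: z up the slope. It moves with the sash.
- mark_point (a point): The height mark: inner end of the blue clip on the left jamb at mid-thickness (its twin on the right jamb is level with it; the clip is 8 mm thick along the slope). The red tab's end meets this point when the sash is at the marked height. Axes as strip_under: z up the slope.
- mark (a joint): Place of the pair of blue clips along the jambs, m, on the same scale as joint sash: the sash is at the mark when both read the same. They are stiff and must stay.
- horse: Terracotta horse, 80 x 24 x 93 mm, standing on the plinth inside the showcase, loose. Origin: centre of its underside.
- vase: Blue ceramic vase, 60 mm across, 90 mm tall, loose inside the showcase. Origin: centre of its underside.
- bowl_yellow: Yellow paint bowl, 100 mm across, 42 mm high, on the table left of the showcase. Origin: centre of its underside.
- bowl_green: Green paint bowl, 90 mm across, 38 mm high, on the table left of the showcase. Origin: centre of its underside.
- ink_dish: Small black dish, 72 mm across, 26 mm high, on the table in front of the showcase to the left. Origin: centre of its underside.
- paint_jar: White paint jar with lid, 60 mm across, 75 mm tall, on the table right of the showcase. Origin: centre of its underside.
- brush: Paint brush 180 mm long, lying on the table in front of the showcase to the right. Origin: under its middle.

How it is judged:
By the outcome, as a careful person would: the job done as asked, in the order asked, and still so for the second after the job is handed in, with the robot touching nothing.
It also fails if it takes over 32 s, if anything falls off the work surface, if the arm or the gripper's body presses on something with over 40 N, if the wrist force passes 120 N, or if a joint passes its speed limit or range.

### The arm

A 6-joint arm with a two-finger parallel gripper is mounted at the origin on the work surface. World frame = base frame: x ahead of the robot, y to its left, z up, the work surface at z = 0. Lengths are in mm, angles in rad, forces in N, time in s.
With the tool pointing down it reaches from about 275 to 1000 mm from the base axis. Payload 8.4 kg.
Tool frame: the origin (TCP) lies on the centre line of the jaws, within the pads' length; the fingertips stand 25 mm ahead of it and the grasp point (between the pads) lies 6 mm ahead of it; z points along the fingers, x is the direction in which the jaws open and shut, and the axes are right-handed (so a half turn about z gives the same grasp; the last joint's range is limited). The gripper opens to 85 mm and grips with 20 to 120 N. Pads are 22 mm wide; open, the fingers measure 114 mm over their backs; the gripper's body (76 mm by 85 mm) begins 54 mm behind the grasp point. The pads swing forward as they close: fully open they stand 13 mm farther back than shut.
Start: joints at [1.191, 0.353, 1.633, -0, 1.155, -0.002], TCP at [230.547, 580.927, 256.281] pointing down, gripper open.
Joint ranges: [-2.63, 2.63], [-0.92, 2.1], [0.06, 2.66], [-1.3, 4.44], [0, 2.69], [-3.02, 3.02]. Speed limits (rad/s): [2.22, 2.22, 2.79, 3.14, 3.14, 3.14].

### API

Orientations are given as [roll, pitch, yaw] about the fixed x, y, z axes, in that order (R = Rz(yaw) Ry(pitch) Rx(roll)).
In Python, from rig import r gives the robot as it stands. The module is installed in compiled form; this text tells all that it offers.
- The arm moves only by the tool jog_arm, never from a script. Its argument "deltas" is a list of rows, each an object with "gripper": the gripper command: -1 is fully open, 1 is shut, values between are in proportion; "translation": the shift along the world's x, y, z in units of 10 cm (1.0 is 10 cm), a list of three; "dr": the turn, a rotation vector about the world's x, y, z in units of pi/2 rad (1.0 is pi/2 rad), a list of three. In form: [{"gripper": gripper, "translation": [x, y, z], "dr": [wx, wy, wz]}, ...]. A call has 1 to 12 rows; each row shifts and turns the commanded pose from where the row before left it; what a row does not reach is not made up. A row lasts 1/12 s, in which the tool goes at most 41.7 mm and 7.16 degrees, less where a joint would pass 70% of its speed; a pose out of reach is approached as far as the arm can. A call with a number of a shift or a turn outside -1 to 1 is refused whole. A call with a gripper value outside its range is refused whole. The fingers move at their own pace and stop on an object; "squeeze" is the grip in N (left out, the last holds). Time passes only in rows, so rows that do not move let the fingers close. It gives the time, the measured TCP pose, the force and the opening at its end, in the units of the state.
- r.sense(): the state, without advancing time (a new reading comes with each control period).
- r.grab_frame(name): name is "scene" or "top" or "wrist"; returns the picture (480x640x3 uint8, blue, green, red); there is no depth.
- r.calibration(name): a dict with "mtx" (3x3 intrinsics, pixels), "world_from_camera" (4x4, takes a point from camera to world coordinates). Camera axes: x right, y down, z forward; pixel columns grow to the right and rows downward; lengths in mm; the calibration is good to about 2 mm. The wrist camera is an equidistant fisheye: a pixel r from the principal point sees the ray r / f radians off the axis. A picture is of the moment at which its call begins: read the wrist's pose just before it. calibration takes no time and is no camera call; for the wrist camera it gives the pose at the moment of the call.
- r.sign_off(): hands the job in, once; it reports no verdict.
The state is a dict: "clock": time; "qpos": joint angles; "qvel": joint speeds; "joint_efforts": joint torques, N m; "eef_pos": TCP position; "tcp_rot": TCP orientation; "contact_force": force on the tool from outside, world axes, zero at the start; "wrist_torque": the same for the moment, N m; "opening": opening from 0.0 (shut) to 1.0 (fully open).
Only numpy, scipy, OpenCV 4.12 (cv2) and the standard library are available. Lean on these libraries where they do the work, as an engineer would, in place of code of your own. Each camera call takes 0.05 s, during which the arm holds its last target. There are 200 camera calls.

## Working session

There is one attempt and no reset: what is moved stays moved. The work goes in short steps, Python scripts to look and compute and a tool call to move; the robot and the scene stay as the last step left them, time stands still between calls to the robot, and variables do not carry over. Pictures are saved under pics/ and viewed, about 8 in all and at most 12, crops included, and the job is handed in when it is done.

Besides the shell and the picture viewer there is one more tool, called after "Emit:" by a JSON object that holds its "name" and its "arguments". jog_arm: Moves the arm, as the interface text tells. Shifts and turns lie within -1 to 1; 1 stands for 10 cm of shift or pi/2 rad of turn. Its arguments: {"type":"object","properties":{"deltas":{"type":"array"},"squeeze":{"type":"number"}},"required":["deltas"]}

```bash
mkdir -p pics
python3 - <<'E'
from rig import r
import cv2,numpy as np
s=r.sense();print(s)
for n in("scene","top"):
    f=r.grab_frame(n);cv2.imwrite(f"pics/{n}0.png",f)
    c=r.calibration(n);print(n,np.round(c["mtx"],1).tolist(),np.round(c["world_from_camera"],3).tolist())
E
```

```text
{'clock': 0.0, 'qpos': array([ 1.19061406e+00,  3.53651571e-01,  1.63413532e+00, -8.42995219e-06,
        1.15520827e+00, -2.39963918e-03]), 'qvel': array([ 0.00028807,  0.00117176, -0.00033695, -0.00053425,  0.00088031,
       -0.00157044]), 'joint_efforts': array([-1.61737629e-03, -6.05244255e+01, -3.42066872e+01, -2.41900416e-04,
        9.39807971e-03,  5.01442616e-05]), 'eef_pos': array([230.37469742, 580.51406677, 255.55901551]), 'tcp_rot': array([3.14158831e+00, 1.40252661e-03, 1.19301711e+00]), 'contact_force': array([-0.09396227,  0.08616957,  0.29063093]), 'wrist_torque': array([0.04976076, 0.00271531, 0.03951489]), 'opening': 0.9986112833917453}
scene [[589.3, 0.0, 320.1], [0.0, 589.3, 236.1], [0.0, 0.0, 1.0]] [[-0.435, 0.634, -0.639, 1483.222], [0.9, 0.312, -0.304, 465.879], [0.007, -0.708, -0.707, 1115.629], [0.0, 0.0, 0.0, 1.0]]
top [[594.2, 0.0, 315.3], [0.0, 594.2, 232.5], [0.0, 0.0, 1.0]] [[-0.007, -0.996, 0.088, 401.583], [-1.0, 0.005, -0.022, 49.435], [0.021, -0.088, -0.996, 1759.125], [0.0, 0.0, 0.0, 1.0]]
```

View pics/scene0.png

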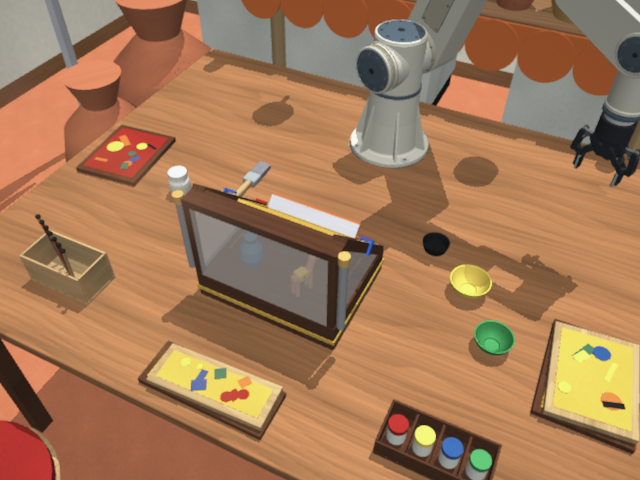

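View pics/top0.png

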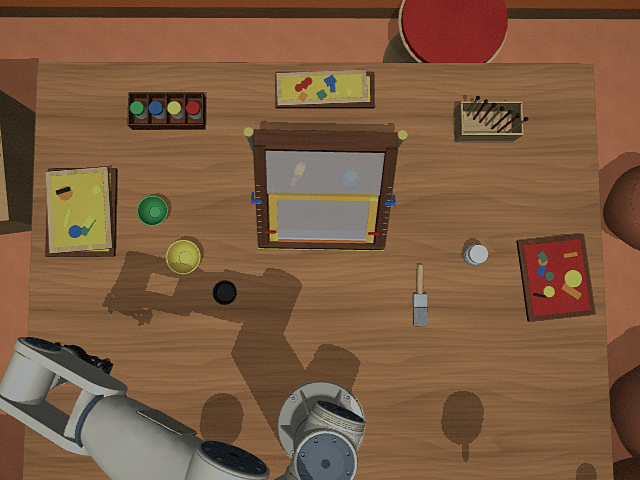

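The scene view is from behind the case. The top view shows red tabs near (271,232) and (377,233), blue clips near (256,198) and (391,200), and the sash low. Next I'll take coarse positions from colour masks.

```bash
cat > h.py <<'E'
import cv2,numpy as np
from rig import r
def blobs(img,lo,hi,box=None,amin=4):
    hsv=cv2.cvtColor(img,cv2.COLOR_BGR2HSV);m=cv2.inRange(hsv,np.array(lo),np.array(hi))
    if box:
        k=np.zeros_like(m);x0,y0,x1,y1=box;k[y0:y1,x0:x1]=1;m=m*k
    n,l,st,c=cv2.connectedComponentsWithStats(m)
    return [(np.round(c[i],1).tolist(),st[i].tolist()) for i in range(1,n) if st[i][4]>=amin]
def ray(cal,uv,fish=False):
    K=cal["mtx"];T=cal["world_from_camera"];x=(uv[0]-K[0,2])/K[0,0];y=(uv[1]-K[1,2])/K[1,1]
    if fish:
        t=np.hypot(x,y);d=np.array([x/t*np.sin(t),y/t*np.sin(t),np.cos(t)]) if t>1e-9 else np.array([0,0,1.])
    else: d=np.array([x,y,1.]);d/=np.linalg.norm(d)
    return T[:3,3],T[:3,:3]@d
def plane(o,d,p,n): return o+d*(np.dot(np.subtract(p,o),n)/np.dot(d,n))
def proj(cal,P,fish=False):
    T=np.linalg.inv(cal["world_from_camera"]);p=T[:3,:3]@np.asarray(P)+T[:3,3];K=cal["mtx"]
    if fish:
        q=np.hypot(p[0],p[1]);t=np.arctan2(q,p[2]);x,y=p[0]/q*t,p[1]/q*t
    else: x,y=p[0]/p[2],p[1]/p[2]
    return np.array([K[0,0]*x+K[0,2],K[1,1]*y+K[1,2]])
E
python3 - <<'E'
from h import *
f=cv2.imread("pics/top0.png");c=r.calibration("top")
B=(240,120,410,260)
print("blue",blobs(f,(100,120,60),(125,255,255),B))
print("red",blobs(f,(0,180,100),(4,255,255),B),blobs(f,(172,150,80),(180,255,255),B))
print("orange",blobs(f,(8,180,150),(18,255,255),B))
print("yellow",blobs(f,(20,150,120),(32,255,255),B,30))
for uv in [(258,248.5),(384.5,249.5)]:
    o,d=ray(c,uv); print(uv,plane(o,d,[0,0,80],[0,0,1]),plane(o,d,[0,0,0],[0,0,1]))
cv2.imwrite("pics/top0c.png",cv2.resize(f[115:265,235:415],None,fx=4,fy=4,interpolation=cv2.INTER_CUBIC))
E
```

```text
blue [([255.0, 199.3], [251, 192, 11, 12, 58]), ([391.1, 201.5], [385, 195, 11, 11, 52])]
red [([267.2, 231.9], [265, 231, 7, 3, 13]), ([371.0, 232.0], [369, 232, 5, 1, 5]), ([375.8, 233.6], [372, 232, 8, 3, 12])] [([271.9, 231.4], [269, 231, 6, 2, 10]), ([371.3, 233.2], [369, 232, 6, 3, 10])]
orange [([293.4, 240.4], [278, 240, 31, 2, 53]), ([317.7, 240.7], [310, 240, 16, 2, 22]), ([346.7, 241.3], [327, 241, 39, 2, 58])]
yellow [([324.4, 205.4], [269, 193, 110, 50, 1200])]
(258, 248.5) [504.84924138 175.04817793  80.        ] [509.76924908 181.03289351   0.        ]
(384.5, 249.5) [ 499.85737746 -183.2163521    80.        ] [ 504.53955354 -194.3007381     0.        ]
```

View pics/top0c.png

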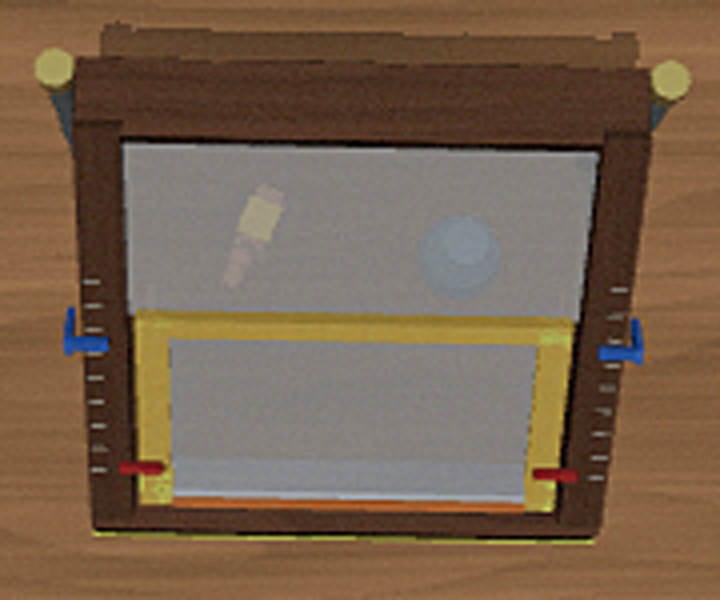

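Emit:
{"name": "jog_arm", "arguments": {"deltas": [{"gripper":1,"translation":[0.25,-0.4,0.25],"dr":[0,0,0.04]},{"gripper":1,"translation":[0.25,-0.4,0.25],"dr":[0,0,0.04]},{"gripper":1,"translation":[0.25,-0.4,0.25],"dr":[0,0,0.04]},{"gripper":1,"translation":[0.25,-0.4,0.25],"dr":[0,0,0.04]},{"gripper":1,"translation":[0.25,-0.4,0.25],"dr":[0,0,0.04]},{"gripper":1,"translation":[0.25,-0.4,0.25],"dr":[0,0,0.04]}], "squeeze": 20}}

```text
clock: 0.6
eef_pos: [348.0, 391.8, 374.0]
tcp_rot: [-3.141, 0.0, 1.574]
contact_force: [1.3, 0.4, 1.0]
opening: 0.141
```

Run:
```python
from h import *
s=r.sense();print(s["clock"],s["qpos"].round(4).tolist(),s["eef_pos"].round(1).tolist(),s["tcp_rot"].round(3).tolist())
c=r.calibration("top");yaw=-0.014
C=np.array([502.3,-4,0])+140*np.array([np.cos(yaw),np.sin(yaw),0])
cx=np.array([np.cos(yaw),np.sin(yaw),0]);cy=np.array([-np.sin(yaw),np.cos(yaw),0]);u=(cx+[0,0,1])/2**.5;n=(cx-[0,0,1])/2**.5
F=C-125*cx+[0,0,80]
for nm,uv in dict(blL=(262,201.3),rdL=(265,232),rdR=(379.5,234.3),blR=(385,203.3),oL=(278,240.3),oR=(366,241.8)).items():
    P=plane(*ray(c,uv),F,n);print(nm,P.round(1),"slope",np.dot(P-F,u).round(1),"lat",np.dot(P-F,cy).round(1))
w=r.calibration("wrist");T=w["world_from_camera"];from scipy.spatial.transform import Rotation as R
Rt=R.from_euler("xyz",s["tcp_rot"]).as_matrix();print("cam in tool",(Rt.T@(T[:3,3]-s["eef_pos"])).round(1),(Rt.T@T[:3,:3]).round(3).tolist(),w["mtx"][0])
```

```text
0.6 [0.8418, 0.0979, 1.6987, -0.0001, 1.3455, -0.7316] [348.0, 391.8, 374.0] [-3.141, 0.0, 1.574]
blL [624.4 156.7 184.9] slope 148.3 lat 162.4
rdL [548.9 153.5 109.4] slope 41.6 lat 158.1
rdR [ 541.  -166.3  106. ] slope 36.8 lat -161.8
blR [ 617.9 -172.5  182.9] slope 145.6 lat -166.8
oL [527.1 118.2  88.1] slope 11.5 lat 122.6
oR [ 521.6 -130.3   86.1] slope 8.6 lat -126.0
cam in tool [  -0.8  -72.8 -118.9] [[1.0, -0.0, 0.001], [0.0, 0.958, 0.286], [-0.001, -0.286, 0.958]] [371.64829954   0.         322.22688345]
```

Emit:
{"name": "jog_arm", "arguments": {"deltas": [{"gripper":1,"translation":[0,-0.2,0],"dr":[-0.07,0,0]},{"gripper":1,"translation":[0,-0.2,0],"dr":[-0.07,0,0]},{"gripper":1,"translation":[0,-0.2,0],"dr":[-0.07,0,0]},{"gripper":1,"translation":[0,0,0],"dr":[0,0,0]}]}}

```text
clock: 0.93
eef_pos: [347.5, 332.2, 372.4]
tcp_rot: [-3.14, 0.337, 1.57]
contact_force: [-0.0, 0.5, 0.2]
opening: -0.003
```

```bash
cat > kin.py <<'E'
import numpy as np
from scipy.optimize import least_squares
from scipy.spatial.transform import Rotation as R
LO=np.array([-2.63,-.92,.06,-1.3,0,-3.02]);HI=np.array([2.63,2.1,2.66,4.44,2.69,3.02])
def fk(q,p):
    H,L1,L2,d,s4=p
    A=R.from_euler("z",q[0]);e=lambda a:np.array([np.sin(a),0,np.cos(a)])
    w=A.apply(L1*e(q[1])+L2*e(q[1]+q[2]))+[0,0,H]
    T=A*R.from_euler("y",q[1]+q[2])*R.from_euler("z",s4*q[3])*R.from_euler("y",q[4])*R.from_euler("z",q[5]+np.pi)
    return w+T.apply([0,0,d]),T
E
python3 - <<'E'
from h import *; from kin import *
s=r.sense();print(s["clock"],repr(s["qpos"].round(4).tolist()),s["eef_pos"].round(1).tolist(),s["tcp_rot"].round(3).tolist())
D=[([1.1906,.35365,1.63414,0,1.15521,-.0024],[230.37,580.51,255.56],[3.14159,.0014,1.193]),
([0.8418,0.0979,1.6987,-0.0001,1.3455,-0.7316],[348.0,391.8,374.0],[-3.141,0,1.574]),
(s["qpos"],s["eef_pos"],s["tcp_rot"])]
for s4 in(1,-1):
    def res(p):
        o=[]
        for q,x,e in D:
            X,T=fk(q,[*p,s4]);o+=list(X-x)+list(200*(R.from_euler("xyz",e).inv()*T).as_rotvec())
        return o
    f=least_squares(res,[300,522,490,330]);print(s4,f.x.round(1),np.round(f.fun,1).tolist())
E
```

```text
0.9333 [0.896, 0.1689, 1.6581, -0.207, 1.5825, -0.6483] [347.5, 332.2, 372.4] [-3.14, 0.337, 1.57]
1 [273.  523.7 485.2 311.7] [1.4, -0.5, 0.5, 0.0, -0.0, -0.0, 1.0, -1.0, -0.2, -0.1, -0.1, 0.1, 0.3, -0.0, -0.3, -0.0, 0.0, 0.0]
-1 [-116.3  603.4  440.6    7.5] [-3.3, -12.4, 8.3, 0.0, -0.0, -0.0, -22.7, -27.6, 4.2, -0.0, -0.1, 0.1, -20.3, 79.2, -12.5, 66.0, 50.0, -1.0]
```

```bash
cat >> kin.py <<'E'
P=[273.,523.7,485.2,311.7,1]
def ik(x,Rm,q0):
    g=lambda q:np.r_[(fk(q,P)[0]-x)/100,(R.from_matrix(Rm).inv()*fk(q,P)[1]).as_rotvec()]
    f=least_squares(g,np.clip(q0,LO+1e-3,HI-1e-3),bounds=(LO,HI));return f.x,2*f.cost
yaw=-.014
cx=np.array([np.cos(yaw),np.sin(yaw),0]);cy=np.array([-np.sin(yaw),np.cos(yaw),0]);u=(cx+[0,0,1])/2**.5;n=(cx-[0,0,1])/2**.5
F=np.array([502.3,-4,80])+15*cx
def tool(th,sg):
    z=np.cos(th)*n+np.sin(th)*cy;y=sg*u;return np.c_[np.cross(y,z),y,z]
def at(sl,out,lat): return F+sl*u-out*n+lat*cy
E
python3 - <<'E'
from kin import *
rng=np.random.default_rng(0)
for th in(-40,-30,-20,20,30,40):
  for sg in(1,-1):
    Rm=tool(np.radians(th),sg); lat=-np.sign(th)*30
    best=None
    seen=[]
    for k in range(25):
        q,c=ik(at(35,32,lat),Rm,rng.uniform(LO,HI))
        if c<1e-6 and not any(abs(q-s).max()<.05 for s in seen):
            seen.append(q); q2,c2=ik(at(143,32,lat),Rm,q); q3,c3=ik(at(35,120,lat),Rm,q)
            print(th,sg,q.round(2),"end",q2.round(2),"%.0e"%c2,"back",q3.round(2),"%.0e"%c3)
E
```

```text
20 1 [-0.42  0.27  2.45  1.85  0.64  2.45] end [-0.35  0.2   2.26  1.53  0.57  2.91] 6e-24 back [-0.5   0.02  2.52  1.53  0.66  2.76] 2e-29
20 -1 [-0.42  0.27  2.45  1.85  0.64 -0.69] end [-0.35  0.2   2.26  1.53  0.57 -0.23] 2e-20 back [-0.5   0.02  2.52  1.53  0.66 -0.38] 3e-29
30 1 [-0.52  0.36  2.38  1.6   0.83  2.56] end [-0.44  0.28  2.2   1.43  0.8   2.92] 2e-21 back [-0.62  0.13  2.46  1.39  0.88  2.75] 2e-20
30 -1 [-0.52  0.36  2.38  1.6   0.83 -0.58] end [-0.44  0.28  2.2   1.43  0.8  -0.22] 2e-29 back [-0.62  0.13  2.46  1.39  0.88 -0.39] 2e-20
40 1 [-0.59  0.45  2.29  1.44  1.    2.62] end [-0.5   0.38  2.12  1.35  1.    2.91] 9e-30 back [-0.68  0.25  2.38  1.29  1.06  2.74] 6e-24
40 -1 [-0.59  0.45  2.29  1.44  1.   -0.53] end [-0.5   0.38  2.12  1.35  1.   -0.23] 6e-20 back [-0.68  0.25  2.38  1.29  1.06 -0.4 ] 6e-24
```

Run:
```python
from kin import *; from rig import r
q0=r.sense()["qpos"]
q1,c=ik(at(70,200,-30),tool(np.radians(25),-1),np.array([-.5,.1,2.4,1.5,.75,-.4]));print(q1.round(3),c,at(70,200,-30).round(1))
N=24
qs=[q0+(q1-q0)*k/N for k in range(N+1)]
X=[fk(q,P) for q in qs]
def show(k0,k1):
  for a in range(k0,k1):
    dx=(X[a+1][0]-X[a][0])/100; dr=(X[a+1][1]*X[a][1].inv()).as_rotvec()/(np.pi/2)
    print(a,dx.round(3).tolist(),dr.round(4).tolist(),np.linalg.norm(dr).round(3),X[a+1][0].round(0).tolist())
show(0,N);print(np.abs(q1-q0)/N*12)
```

```text
[-0.627 -0.174  2.46   1.174  0.886 -0.035] 1.3316808901313747e-27 [425.  -32.9 270.9]
0 [0.022, -0.164, -0.116] [0.0276, 0.0186, -0.0623] 0.071 [350.0, 316.0, 361.0]
1 [0.015, -0.153, -0.107] [0.0279, 0.0171, -0.0642] 0.072 [351.0, 300.0, 350.0]
2 [0.01, -0.141, -0.097] [0.0281, 0.0157, -0.066] 0.073 [352.0, 286.0, 340.0]
3 [0.008, -0.131, -0.087] [0.0282, 0.0144, -0.0678] 0.075 [353.0, 273.0, 331.0]
4 [0.009, -0.121, -0.078] [0.0282, 0.0131, -0.0694] 0.076 [354.0, 261.0, 324.0]
5 [0.011, -0.112, -0.069] [0.0281, 0.0119, -0.071] 0.077 [355.0, 250.0, 317.0]
6 [0.016, -0.105, -0.06] [0.0278, 0.0108, -0.0726] 0.078 [357.0, 239.0, 311.0]
7 [0.022, -0.101, -0.052] [0.0276, 0.0098, -0.074] 0.08 [359.0, 229.0, 306.0]
8 [0.029, -0.099, -0.044] [0.0273, 0.0089, -0.0754] 0.081 [362.0, 219.0, 301.0]
9 [0.037, -0.099, -0.037] [0.0269, 0.0081, -0.0767] 0.082 [366.0, 210.0, 297.0]
10 [0.045, -0.101, -0.031] [0.0266, 0.0074, -0.0779] 0.083 [370.0, 199.0, 294.0]
11 [0.052, -0.106, -0.026] [0.0263, 0.0068, -0.0791] 0.084 [375.0, 189.0, 292.0]
12 [0.058, -0.114, -0.021] [0.026, 0.0063, -0.0801] 0.084
[... 274 characters left out ...]
, -0.163, -0.012] [0.0254, 0.0046, -0.0837] 0.088 [407.0, 120.0, 284.0]
17 [0.062, -0.178, -0.012] [0.0254, 0.0043, -0.0844] 0.088 [414.0, 103.0, 283.0]
18 [0.054, -0.193, -0.013] [0.0255, 0.0039, -0.085] 0.089 [419.0, 83.0, 282.0]
19 [0.044, -0.208, -0.014] [0.0256, 0.0035, -0.0856] 0.089 [423.0, 63.0, 280.0]
20 [0.031, -0.222, -0.017] [0.0258, 0.0031, -0.0862] 0.09 [427.0, 40.0, 278.0]
21 [0.014, -0.235, -0.021] [0.0261, 0.0026, -0.0867] 0.091 [428.0, 17.0, 276.0]
22 [-0.005, -0.245, -0.025] [0.0263, 0.0021, -0.0871] 0.091 [428.0, -8.0, 274.0]
23 [-0.026, -0.253, -0.03] [0.0267, 0.0015, -0.0875] 0.091 [425.0, -33.0, 271.0]
[0.76148602 0.17125424 0.40074632 0.69036183 0.3482044  0.30674486]
```

Emit:
{"name": "jog_arm", "arguments": {"deltas": [{"gripper":1,"translation":[0.023,-0.12,-0.07],"dr":[0.028,0.014,-0.068]},{"gripper":1,"translation":[0.023,-0.12,-0.07],"dr":[0.028,0.014,-0.068]},{"gripper":1,"translation":[0.023,-0.12,-0.07],"dr":[0.028,0.014,-0.068]},{"gripper":1,"translation":[0.023,-0.12,-0.07],"dr":[0.028,0.014,-0.068]},{"gripper":1,"translation":[0.023,-0.12,-0.07],"dr":[0.028,0.012,-0.07]},{"gripper":1,"translation":[0.023,-0.12,-0.06],"dr":[0.028,0.012,-0.07]},{"gripper":1,"translation":[0.023,-0.12,-0.06],"dr":[0.028,0.01,-0.073]},{"gripper":1,"translation":[0.023,-0.11,-0.06],"dr":[0.028,0.01,-0.073]},{"gripper":1,"translation":[0.023,-0.11,-0.06],"dr":[0.027,0.01,-0.073]},{"gripper":1,"translation":[0.03,-0.1,-0.06],"dr":[0.027,0.01,-0.073]},{"gripper":1,"translation":[0.03,-0.1,-0.05],"dr":[0.027,0.008,-0.074]},{"gripper":1,"translation":[0.04,-0.1,-0.05],"dr":[0.027,0.008,-0.074]}]}}

```text
clock: 1.93
eef_pos: [379.4, 197.5, 298.4]
tcp_rot: [-2.682, 0.033, 0.281]
contact_force: [-0.4, 0.6, -0.3]
opening: -0.003
```

```bash
cat > plan.py <<'E'
from kin import *; from rig import r; import sys
def plan(sl,out,lat,th,N):
    s=r.sense();q0=s["qpos"];X0,T0=s["eef_pos"],R.from_euler("xyz",s["tcp_rot"])
    t=at(sl,out,lat);Rm=tool(np.radians(th),-1);q1,c=ik(t,Rm,np.array([-.5,.1,2.4,1.5,.75,-.4]))
    print("clk",s["clock"].__round__(2),"q",q0.round(2),"goal q",q1.round(2),"%.0e"%c,"pos",X0.round(1),"goal",t.round(1))
    print("tot",((t-X0)/100).round(3),((R.from_matrix(Rm)*T0.inv()).as_rotvec()/(np.pi/2)).round(3))
    qs=[q0+(q1-q0)*k/N for k in range(N+1)];X=[fk(q,P) for q in qs]
    for a in range(N):print(((X[a+1][0]-X[a][0])/100).round(3).tolist(),((X[a+1][1]*X[a][1].inv()).as_rotvec()/(np.pi/2)).round(4).tolist())
if __name__=="__main__": a=list(map(float,sys.argv[1:]));plan(*a[:4],int(a[4]))
E
python3 plan.py 70 200 -30 25 4
```

```text
clk 1.93 q [ 0.15  0.04  2.01  0.48  1.23 -0.32] goal q [-0.63 -0.17  2.46  1.17  0.89 -0.03] 1e-27 pos [379.4 197.5 298.4] goal [425.  -32.9 270.9]
tot [ 0.456 -2.305 -0.275] [ 0.322  0.042 -1.006]
[0.136, -0.424, -0.053] [0.0792, 0.018, -0.2417]
[0.137, -0.517, -0.041] [0.0775, 0.0136, -0.2498]
[0.071, -0.629, -0.053] [0.0773, 0.0098, -0.2562]
[-0.069, -0.719, -0.089] [0.0787, 0.0055, -0.261]
```

Emit:
{"name": "jog_arm", "arguments": {"deltas": [{"gripper":1,"translation":[0.04,-0.13,-0.016],"dr":[0.024,0.005,-0.073]},{"gripper":1,"translation":[0.04,-0.13,-0.016],"dr":[0.024,0.005,-0.073]},{"gripper":1,"translation":[0.04,-0.13,-0.016],"dr":[0.024,0.005,-0.073]},{"gripper":1,"translation":[0.04,-0.15,-0.016],"dr":[0.024,0.004,-0.074]},{"gripper":1,"translation":[0.04,-0.15,-0.016],"dr":[0.024,0.004,-0.074]},{"gripper":1,"translation":[0.04,-0.15,-0.016],"dr":[0.023,0.004,-0.074]},{"gripper":1,"translation":[0.04,-0.16,-0.016],"dr":[0.023,0.003,-0.074]},{"gripper":1,"translation":[0.03,-0.18,-0.016],"dr":[0.023,0.003,-0.074]},{"gripper":1,"translation":[0.02,-0.19,-0.02],"dr":[0.023,0.003,-0.074]},{"gripper":1,"translation":[0.01,-0.19,-0.02],"dr":[0.023,0.003,-0.074]},{"gripper":1,"translation":[0.0,-0.19,-0.02],"dr":[0.023,0.003,-0.074]},{"gripper":1,"translation":[-0.02,-0.19,-0.02],"dr":[0.023,0.003,-0.074]}]}}

```text
clock: 2.93
eef_pos: [411.0, 1.7, 277.7]
tcp_rot: [-2.323, 0.251, -1.078]
contact_force: [0.5, -0.4, 0.7]
opening: 0.001
```

```bash
python3 plan.py 70 200 -30 25 2
```

```text
clk 2.93 q [-0.6  -0.09  2.39  1.1   0.95 -0.14] goal q [-0.63 -0.17  2.46  1.17  0.89 -0.03] 1e-27 pos [411.    1.7 277.7] goal [425.  -32.9 270.9]
tot [ 0.139 -0.346 -0.068] [ 0.034  0.004 -0.123]
[-0.055, -0.049, 0.027] [0.0164, 0.0022, -0.0614]
[-0.062, -0.052, 0.02] [0.0179, 0.0015, -0.0613]
```

Emit:
{"name": "jog_arm", "arguments": {"deltas": [{"gripper":1,"translation":[0.05,-0.12,-0.02],"dr":[0.012,0.001,-0.042]},{"gripper":1,"translation":[0.05,-0.12,-0.02],"dr":[0.012,0.001,-0.041]},{"gripper":1,"translation":[0.04,-0.11,-0.03],"dr":[0.01,0.002,-0.04]},{"gripper":1,"translation":[0,0,0],"dr":[0,0,0]}]}}

```text
clock: 3.27
eef_pos: [424.7, -33.1, 270.2]
tcp_rot: [-2.309, 0.303, -1.265]
contact_force: [-0.1, 0.4, 0.5]
opening: -0.001
```

```bash
python3 - <<'E'
from h import *;import pickle
s=r.sense();c=r.calibration("wrist");f=r.grab_frame("wrist");cv2.imwrite("pics/w1.png",f);pickle.dump(c,open("w1.pkl","wb"))
print(s["clock"],s["eef_pos"],s["tcp_rot"],s["qpos"])
E
python3 plan.py 70 200 -30 25 1
```

```text
3.2667 [424.66880813 -33.12228792 270.22071461] [-2.30853993  0.30266672 -1.26502813] [-0.64865085 -0.06884187  2.41109813  1.20449055  0.88017777 -0.11007753]
clk 3.32 q [-0.65 -0.07  2.41  1.2   0.88 -0.11] goal q [-0.63 -0.17  2.46  1.17  0.89 -0.03] 1e-27 pos [424.4 -32.1 270.4] goal [425.  -32.9 270.9]
tot [ 0.006 -0.008  0.005] [ 0.001 -0.001 -0.004]
[-0.244, 0.254, 0.136] [0.0009, -0.0007, -0.004]
```

View pics/w1.png

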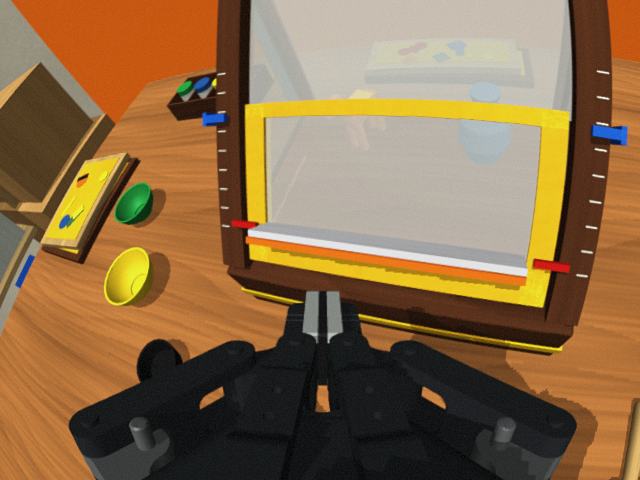

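Emit:
{"name": "jog_arm", "arguments": {"deltas": [{"gripper":1,"translation":[0.1,0,-0.22],"dr":[0,0,0]},{"gripper":1,"translation":[0.1,0,-0.22],"dr":[0,0,0]},{"gripper":1,"translation":[0.1,0,-0.22],"dr":[0,0,0]},{"gripper":1,"translation":[0.1,0,-0.22],"dr":[0,0,0]},{"gripper":1,"translation":[0,0,0],"dr":[0,0,0]}]}}

```text
clock: 3.73
eef_pos: [464.5, -30.8, 179.4]
tcp_rot: [-2.313, 0.305, -1.258]
contact_force: [-0.3, 0.6, -0.2]
opening: -0.001
```

Run:
```python
from h import *;import pickle
s=r.sense();c=r.calibration("wrist");f=r.grab_frame("wrist");cv2.imwrite("pics/w2.png",f);pickle.dump(c,open("w2.pkl","wb"))
print(s["clock"],s["eef_pos"],s["contact_force"],s["qpos"].round(2))
```

```text
3.7333 [464.51056533 -30.83920268 179.39926978] [-0.27194879  0.60695142 -0.18869366] [-0.57  0.23  2.42  1.53  0.77 -0.5 ]
```

View pics/w2.png

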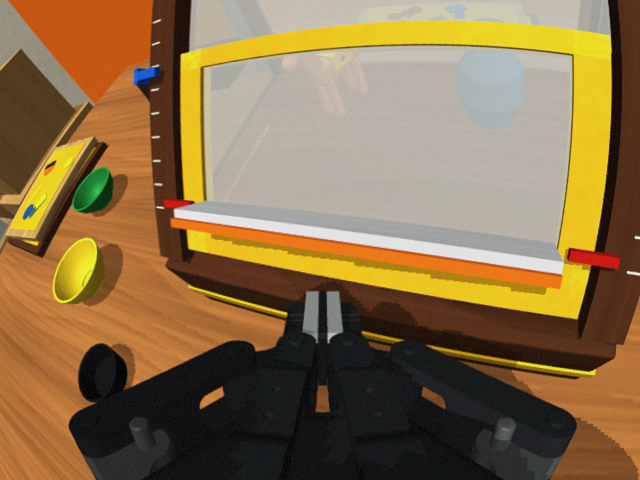

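In w1 the tabs are at about (232,224) and (570,267), the clips at (229,119) and (592,132). In w2 the orange strip runs from (171,224) to (560,285), and the left clip is at (160,75). I'll triangulate these between the two views.

```bash
cat > meas.py <<'E'
from h import *;from kin import *;import pickle
def mask(f,lo,hi,box):
    m=cv2.inRange(cv2.cvtColor(f,cv2.COLOR_BGR2HSV),np.array(lo),np.array(hi));k=np.zeros_like(m);x0,y0,x1,y1=box;k[y0:y1,x0:x1]=255
    m&=k;nn,l,st,_=cv2.connectedComponentsWithStats(m);return (l==1+np.argmax(st[1:,4]))
def end(m,side,w=3):
    ys,xs=np.nonzero(m);e=xs.max() if side=="r" else xs.min();k=abs(xs-e)<w
    return np.array([e+(.5 if side=="r" else -.5),ys[k].mean()]),ys[k].min(),ys[k].max()
RED=((0,190,90),(5,255,255));BLU=((105,150,90),(125,255,255));ORA=((8,200,150),(17,255,255))
def feats(f,b):
    d={}
    for k,(c,box,side) in b.items():
        if c is RED:
            hsv=f.copy();m=mask(hsv,*c,box)
        else: m=mask(f,*c,box)
        d[k]=end(m,side)[0]
    return d
def tri(c1,a,c2,b):
    o1,d1=ray(c1,a,True);o2,d2=ray(c2,b,True);A=np.c_[d1,-d2];t=np.linalg.lstsq(A,o2-o1,rcond=None)[0]
    p,q=o1+t[0]*d1,o2+t[1]*d2;return (p+q)/2,np.linalg.norm(p-q)
def loc(p): v=p-F;return np.array([v@u,-(v@n),v@cy]).round(1)
E
python3 - <<'E'
from meas import *
f1,f2=cv2.imread("pics/w1.png"),cv2.imread("pics/w2.png");c1,c2=[pickle.load(open(f"w{i}.pkl","rb")) for i in(1,2)]
a=feats(f1,dict(rL=(RED,(215,205,270,245),"l"),rR=(RED,(520,245,590,290),"r"),bL=(BLU,(190,100,240,140),"r"),bR=(BLU,(575,110,640,150),"l")))
b=feats(f2,dict(rL=(RED,(150,190,215,220),"l"),rR=(RED,(550,235,640,285),"r"),bL=(BLU,(125,60,175,95),"r")))
# orange underside edge ends
for f,d,x in((f1,a,(215,220,560,310)),(f2,b,(150,200,590,310))):
    m=mask(f,*ORA,x);ys,xs=np.nonzero(m);print("orange",xs.min(),xs.max())
    lo=[(i,ys[xs==i].max()+.5) for i in range(xs.min()+6,xs.max()-6,1)];lo=np.array(lo);pf=np.polyfit(lo[:,0],lo[:,1],3)
    for nm,i in(("oL",xs.min()-.5),("oR",xs.max()+.5)): d[nm]=np.array([i,np.polyval(pf,i)])
    print({k:v.round(1).tolist() for k,v in d.items()})
for k in b: p,g=tri(c1,a[k],c2,b[k]);print(k,p.round(1),"slope,out,lat",loc(p),"gap",g.round(1))
o=8
for k in("rL","rR","bL","bR"): print(k,[loc(plane(*ray(c1,a[k],True),at(0,o,0),n)).tolist() for o in(0,8)])
E
```

```text
orange 246 525
{'rL': [230.5, 222.7], 'rR': [569.5, 267.4], 'bL': [225.5, 117.6], 'bR': [591.5, 130.3], 'oL': [245.5, 242.4], 'oR': [525.5, 286.2]}
orange 170 562
{'rL': [163.5, 202.8], 'rR': [620.5, 260.5], 'bL': [158.5, 73.8], 'oL': [169.5, 226.0], 'oR': [562.5, 289.3]}
rL [547.4 155.4 130.1] slope,out,lat [ 55.1  15.8 160. ] gap 0.2
rR [ 537.7 -160.9  137.5] slope,out,lat [  56.7   24.7 -156.4] gap 0.1
bL [627.7 160.7 201.9] slope,out,lat [162.6   9.8 166.5] gap 0.9
oL [519.1 113.4 147.3] slope,out,lat [ 47.7  47.5 117.6] gap 0.2
oR [ 510.1 -122.6  154.5] slope,out,lat [  48.8   56.6 -118.5] gap 0.1
rL [[50.2, -0.0, 173.1], [52.6, 8.0, 166.5]]
rR [[49.1, 0.0, -163.0], [51.5, 8.0, -160.9]]
bL [[163.6, -0.0, 174.3], [163.1, 8.0, 167.7]]
bR [[161.8, -0.0, -167.3], [161.3, 8.0, -165.1]]
```

Emit:
{"name": "jog_arm", "arguments": {"deltas": [{"gripper":1,"translation":[0.08,0,-0.09],"dr":[0,0,0]},{"gripper":1,"translation":[0.08,0,-0.09],"dr":[0,0,0]},{"gripper":1,"translation":[0.08,0,-0.08],"dr":[0,0,0]},{"gripper":1,"translation":[0.08,0,-0.08],"dr":[0,0,0]},{"gripper":1,"translation":[0.055,0,-0.065],"dr":[0,0,0]},{"gripper":1,"translation":[0,0,0],"dr":[0,0,0]},{"gripper":1,"translation":[0,0,0],"dr":[0,0,0]}]}}

```text
clock: 4.37
eef_pos: [501.9, -31.2, 143.1]
tcp_rot: [-2.308, 0.303, -1.257]
contact_force: [-0.3, 0.4, -0.2]
opening: -0.002
```

Run:
```python
from meas import *
s=r.sense();print(s["clock"],s["eef_pos"],loc(s["eef_pos"]),s["contact_force"],s["qpos"].round(2))
c=r.calibration("wrist");f=r.grab_frame("wrist");cv2.imwrite("pics/w3.png",f);pickle.dump(c,open("w3.pkl","wb"))
```

```text
4.3667 [501.94740748 -31.24948419 143.10217803] [ 34.   55.2 -27.3] [-0.32797443  0.41889053 -0.20831236] [-0.51  0.36  2.38  1.69  0.75 -0.64]
```

View pics/w3.png

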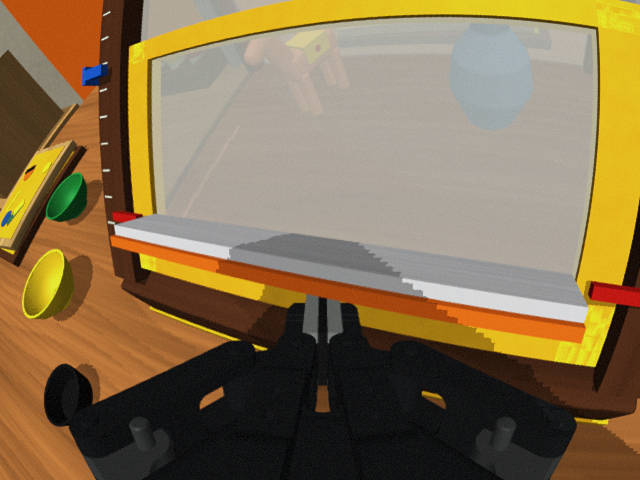

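Run:
```python
from meas import *
s=r.sense();Rt=R.from_euler("xyz",s["tcp_rot"]).as_matrix();c=r.calibration("wrist")
for y in(-11,0,11):
  for z in(6,13,19,25): print(y,z,proj(c,s["eef_pos"]+Rt@[0,y,z],True).round(0),end=" ")
  print()
f1,f3=cv2.imread("pics/w1.png"),cv2.imread("pics/w3.png");c1,c3=[pickle.load(open(f"w{i}.pkl","rb")) for i in(1,3)]
m=mask(f3,*ORA,(90,220,600,345));ys,xs=np.nonzero(m);print(xs.min(),xs.max())
for i in(115,200,290,322,350,450,560): k=ys[xs==i];print(i,k.min(),k.max(),"at slope48:",loc(plane(*ray(c3,(i,k.max()+.5),True),at(48.2,0,0),u)),end=" | ")
a=[(245.5,242.4),(525.5,286.2)];pf=np.polyfit([x for x in range(xs.min()+6,xs.max()-6)],[ys[xs==i].max()+.5 for i in range(xs.min()+6,xs.max()-6)],4)
for p,i in zip(a,(xs.min()-.5,xs.max()+.5)):
    P,g=tri(c1,p,c3,(i,np.polyval(pf,i)));print("\nlip end",P.round(1),loc(P),g.round(1))
```

```text
-11 6 [322. 308.] -11 13 [322. 300.] -11 19 [322. 294.] -11 25 [322. 288.] 
0 6 [322. 333.] 0 13 [322. 325.] 0 19 [322. 318.] 0 25 [322. 311.] 
11 6 [322. 357.] 11 13 [322. 347.] 11 19 [322. 340.] 11 25 [322. 333.] 
110 585
115 236 246 at slope48: [ 48.2  44.8 113.9] | 200 255 268 at slope48: [48.2 45.8 40. ] | 290 277 290 at slope48: [48.2 47.3 -9.7] | 322 283 296 at slope48: [ 48.2  46.7 -23.3] | 350 289 302 at slope48: [ 48.2  47.  -34.8] | 450 303 322 at slope48: [ 48.2  48.1 -71.9] | 560 321 340 at slope48: [  48.2   48.7 -111. ] | 
lip end [520.5 114.7 146.1] [ 47.9  45.7 119. ] 1.5

lip end [ 515.1 -124.8  145.9] [  46.2   47.  -120.6] 2.6
```

Emit:
{"name": "jog_arm", "arguments": {"deltas": [{"gripper":1,"translation":[0.02,0,-0.035],"dr":[0,0,0]},{"gripper":1,"translation":[0.02,0,-0.035],"dr":[0,0,0]},{"gripper":1,"translation":[0,0,0],"dr":[0,0,0]},{"gripper":1,"translation":[0.015,0,0.015],"dr":[0,0,0]},{"gripper":1,"translation":[0.015,0,0.015],"dr":[0,0,0]},{"gripper":1,"translation":[0.03,0,0.03],"dr":[0,0,0]},{"gripper":1,"translation":[0.03,0,0.03],"dr":[0,0,0]}]}}

```text
clock: 5.0
eef_pos: [514.6, -31.4, 144.0]
tcp_rot: [-2.31, 0.304, -1.259]
contact_force: [-1.0, -1.1, -2.2]
opening: 0.003
```

Run:
```python
from meas import *
s=r.sense();print(s["clock"],s["eef_pos"],loc(s["eef_pos"]),s["contact_force"],s["tcp_rot"],s["qpos"].round(2))
```

```text
5.0 [514.64945403 -31.40816288 143.95366157] [ 43.6  46.8 -27.2] [-1.02073829 -1.10837149 -2.23692422] [-2.30991672  0.30372268 -1.25856514] [-0.49  0.37  2.36  1.68  0.74 -0.62]
```

Emit:
{"name": "jog_arm", "arguments": {"deltas": [{"gripper":1,"translation":[0.035,0,0.035],"dr":[0,0,0]},{"gripper":1,"translation":[0.035,0,0.035],"dr":[0,0,0]},{"gripper":1,"translation":[0.035,0,0.035],"dr":[0,0,0]},{"gripper":1,"translation":[0.035,0,0.035],"dr":[0,0,0]},{"gripper":1,"translation":[0.035,0,0.035],"dr":[0,0,0]},{"gripper":1,"translation":[0.035,0,0.035],"dr":[0,0,0]},{"gripper":1,"translation":[0.035,0,0.035],"dr":[0,0,0]},{"gripper":1,"translation":[0.035,0,0.035],"dr":[0,0,0]},{"gripper":1,"translation":[0.035,0,0.035],"dr":[0,0,0]},{"gripper":1,"translation":[0.035,0,0.035],"dr":[0,0,0]},{"gripper":1,"translation":[0.035,0,0.035],"dr":[0,0,0]}]}}

```text
clock: 5.92
eef_pos: [553.7, -31.4, 182.9]
tcp_rot: [-2.309, 0.304, -1.258]
contact_force: [-2.6, -2.0, -1.3]
opening: 0.001
```

Run:
```python
from meas import *
s=r.sense();print(s["clock"],s["eef_pos"],loc(s["eef_pos"]),s["contact_force"],s["tcp_rot"],s["qpos"].round(2))
c=r.calibration("wrist");f=r.grab_frame("wrist");cv2.imwrite("pics/w4.png",f);pickle.dump(c,open("w4.pkl","wb"))
t=r.grab_frame("top");cv2.imwrite("pics/top4.png",t)
```

```text
5.9167 [553.6507886  -31.37982638 182.8976123 ] [ 98.7  46.8 -26.7] [-2.61817355 -2.00120123 -1.29555781] [-2.30871695  0.30350954 -1.25798239] [-0.44  0.31  2.27  1.56  0.71 -0.4 ]
```

View pics/w4.png

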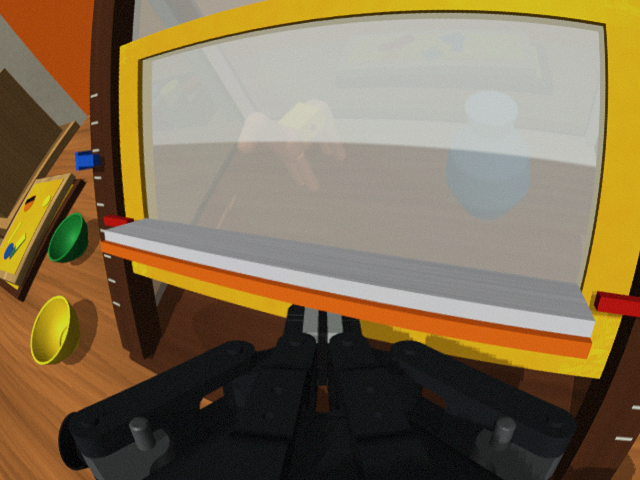

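Run:
```python
from meas import *
f=cv2.imread("pics/w4.png");c=pickle.load(open("w4.pkl","rb"))
m=feats(f,dict(rL=(RED,(95,205,135,232),"l"),bL=(BLU,(70,145,110,175),"r")));print(m)
for o in(8,14,20):
    P={k:loc(plane(*ray(c,v,True),at(0,o,0),n)) for k,v in m.items()};print(o,P,"rem",P["bL"][0]-P["rL"][0])
t=cv2.imread("pics/top4.png");c=r.calibration("top")
print("blue",blobs(t,*BLU,(240,180,410,220)),"\nred",blobs(t,(0,150,90),(5,255,255),(240,190,410,240)))
```

```text
{'rL': array([102.5, 220. ]), 'bL': array([ 93.5       , 160.13888889])}
8 {'rL': array([117.5,   8. , 173.9]), 'bL': array([162.7,   8. , 178.5])} rem 45.19999999999999
14 {'rL': array([119.7,  14. , 163.6]), 'bL': array([163.1,  14. , 168. ])} rem 43.39999999999999
20 {'rL': array([122. ,  20. , 153.3]), 'bL': array([163.5,  20. , 157.5])} rem 41.5
blue [([255.3, 199.5], [251, 192, 11, 11, 52]), ([390.8, 201.6], [385, 195, 11, 11, 44])] 
red [([265.8, 212.7], [264, 211, 5, 4, 16]), ([377.2, 214.2], [370, 213, 12, 4, 28])]
```

Emit:
{"name": "jog_arm", "arguments": {"deltas": [{"gripper":1,"translation":[0.035,0,0.035],"dr":[0,0,0]},{"gripper":1,"translation":[0.035,0,0.035],"dr":[0,0,0]},{"gripper":1,"translation":[0.035,0,0.035],"dr":[0,0,0]},{"gripper":1,"translation":[0.035,0,0.035],"dr":[0,0,0]},{"gripper":1,"translation":[0.035,0,0.035],"dr":[0,0,0]},{"gripper":1,"translation":[0.03,0,0.03],"dr":[0,0,0]},{"gripper":1,"translation":[0.02,0,0.02],"dr":[0,0,0]},{"gripper":1,"translation":[0.01,0,0.01],"dr":[0,0,0]},{"gripper":1,"translation":[0,0,0],"dr":[0,0,0]}]}}

```text
clock: 6.77
eef_pos: [577.3, -31.4, 206.6]
tcp_rot: [-2.308, 0.303, -1.258]
contact_force: [0.2, -0.3, -0.4]
opening: -0.0
```

```bash
cat > look.py <<'E'
from meas import *;import sys
k=sys.argv[1]
s=r.sense();print(s["clock"],s["eef_pos"].round(1),loc(s["eef_pos"]),s["contact_force"].round(1))
c=r.calibration("wrist");f=r.grab_frame("wrist");cv2.imwrite(f"pics/w{k}.png",f);pickle.dump(c,open(f"w{k}.pkl","wb"))
t=r.grab_frame("top");cv2.imwrite(f"pics/top{k}.png",t)
print("wrist blue",blobs(f,*BLU,(60,150,130,290)),"red",blobs(f,*RED,(80,150,140,290)))
print("wristR blue",blobs(f,*BLU,(560,100,640,400)),"red",blobs(f,*RED,(560,100,640,400)))
print("top blue",blobs(t,*BLU,(240,180,410,220)),"\nred",blobs(t,(0,150,90),(5,255,255),(240,190,410,240)))
E
python3 look.py 5
```

```text
6.7667 [577.3 -31.4 206.6] [132.2  46.8 -26.3] [ 0.2 -0.3 -0.4]
wrist blue [([88.6, 205.9], [79, 197, 23, 18, 259])] red [([114.8, 220.1], [104, 215, 25, 12, 216])]
wristR blue [] red [([619.8, 304.2], [598, 292, 42, 25, 741])]
top blue [([255.3, 199.4], [251, 192, 11, 11, 52]), ([390.8, 201.6], [385, 195, 11, 11, 44])] 
red [([265.2, 203.0], [263, 202, 6, 3, 13]), ([380.2, 205.2], [378, 204, 5, 3, 12])]
```

```bash
cat > rem.py <<'E'
from meas import *;import sys
k=sys.argv[1];f=cv2.imread(f"pics/w{k}.png");c=pickle.load(open(f"w{k}.pkl","rb"))
m=feats(f,dict(rL=(RED,(85,150,150,290),"l"),bL=(BLU,(60,150,130,290),"r")));print(m)
for o in(8,14,20):
    P={j:loc(plane(*ray(c,v,True),at(0,o,0),n)) for j,v in m.items()};print(o,P,"rem",(P["bL"][0]-P["rL"][0]).round(1))
t=cv2.imread(f"pics/top{k}.png")
a=cv2.resize(f[170:260,60:160],(500,450),interpolation=cv2.INTER_CUBIC)
b=cv2.resize(np.hstack([t[185:225,245:285],t[185:225,365:405]]),(800,400),interpolation=cv2.INTER_CUBIC)
a=cv2.copyMakeBorder(a,0,0,0,300,cv2.BORDER_CONSTANT);cv2.imwrite(f"pics/cmp{k}.png",cv2.resize(np.vstack([a,b]),(560,595)))
E
python3 rem.py 5
```

```text
{'rL': array([103.5       , 219.19047619]), 'bL': array([101.5, 201.5])}
8 {'rL': array([151.8,   8. , 172.5]), 'bL': array([165.3,   8. , 172.3])} rem 13.5
14 {'rL': array([154. ,  14. , 162.3]), 'bL': array([167. ,  14. , 162.1])} rem 13.0
20 {'rL': array([156.3,  20. , 152. ]), 'bL': array([168.6,  20. , 151.8])} rem 12.3
```

View pics/cmp5.png

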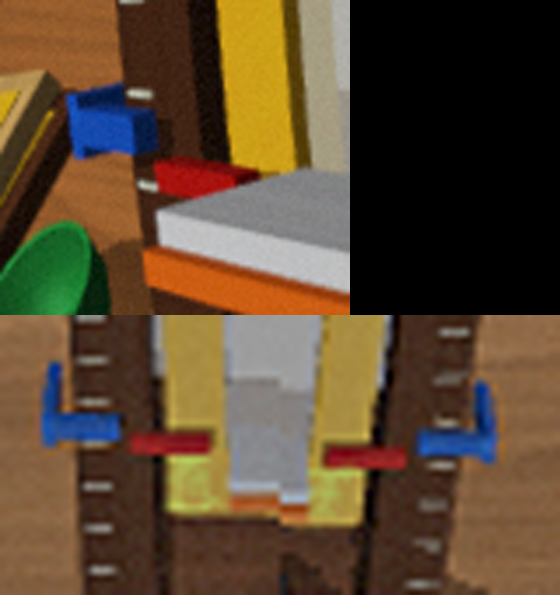

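The left clip and tab are still apart: the clip end is around crop row 130 and the tab around row 177. From this angle the clip's upper face biases the reading. I'll lower the hand about 42 mm, leaving the sash where it is, so the camera looks square at the tab.

Emit:
{"name": "jog_arm", "arguments": {"deltas": [{"gripper":1,"translation":[-0.03,0,-0.03],"dr":[0,0,0]},{"gripper":1,"translation":[-0.07,0,-0.07],"dr":[0,0,0]},{"gripper":1,"translation":[-0.07,0,-0.07],"dr":[0,0,0]},{"gripper":1,"translation":[-0.07,0,-0.07],"dr":[0,0,0]},{"gripper":1,"translation":[-0.06,0,-0.06],"dr":[0,0,0]},{"gripper":1,"translation":[0,0,0],"dr":[0,0,0]},{"gripper":1,"translation":[0,0,0],"dr":[0,0,0]}]}}

```text
clock: 7.45
eef_pos: [546.6, -31.4, 175.7]
tcp_rot: [-2.309, 0.305, -1.259]
contact_force: [-0.4, -0.5, -0.7]
opening: -0.003
```

```bash
python3 look.py 6; sed -i 's/\[170:260,60:160\]/[110:200,60:160]/; s/(85,150,150,290)/(85,90,150,290)/; s/(60,150,130,290)/(60,90,130,290)/' rem.py; python3 rem.py 6
```

```text
7.45 [546.6 -31.4 175.7] [ 88.7  46.7 -26.7] [-0.4 -0.5 -0.7]
wrist blue [([83.6, 152.5], [75, 150, 24, 8, 119])] red [([105.6, 153.1], [97, 152, 20, 3, 28])]
wristR blue [] red [([631.5, 189.4], [622, 180, 18, 19, 261])]
top blue [([255.3, 199.5], [251, 192, 11, 11, 51]), ([390.9, 201.6], [385, 195, 11, 11, 45])] 
red [([265.0, 203.1], [263, 202, 5, 3, 14]), ([379.6, 205.1], [377, 204, 6, 3, 17])]
{'rL': array([ 96.5, 153.6]), 'bL': array([ 98.5, 146. ])}
8 {'rL': array([157.5,   8. , 172.8]), 'bL': array([162.8,   8. , 169.1])} rem 5.3
14 {'rL': array([157.7,  14. , 162.5]), 'bL': array([162.8,  14. , 159. ])} rem 5.1
20 {'rL': array([157.9,  20. , 152.2]), 'bL': array([162.8,  20. , 148.8])} rem 4.9
```

View pics/w6.png

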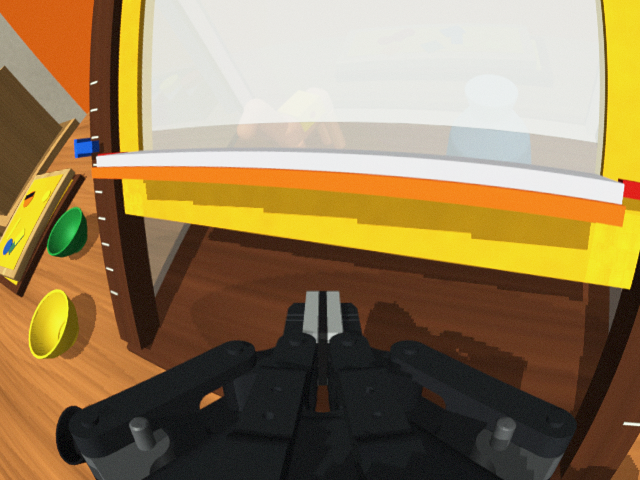

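The lip hides part of the left tab here: the clip is at (87,146) and only tab rows 152–154 show. The sash is a few mm short, so I'll back out and up for a clear view of both sides.

Emit:
{"name": "jog_arm", "arguments": {"deltas": [{"gripper":1,"translation":[-0.12,0,0.12],"dr":[0,0,0]},{"gripper":1,"translation":[-0.13,0,0.13],"dr":[0,0,0]},{"gripper":1,"translation":[-0.13,0,0.13],"dr":[0,0,0]},{"gripper":1,"translation":[-0.13,0,0.13],"dr":[0,0,0]},{"gripper":1,"translation":[-0.13,0,0.13],"dr":[0,0,0]},{"gripper":1,"translation":[0.08,0,0.08],"dr":[0,0,0]},{"gripper":1,"translation":[0.08,0,0.08],"dr":[0,0,0]},{"gripper":1,"translation":[0.08,0,0.08],"dr":[0,0,0]},{"gripper":1,"translation":[0.08,0,0.08],"dr":[0,0,0]},{"gripper":1,"translation":[0,0,0],"dr":[0,0,0]},{"gripper":1,"translation":[0,0,0],"dr":[0,0,0]}]}}

```text
clock: 8.47
eef_pos: [515.2, -31.4, 272.7]
tcp_rot: [-2.307, 0.302, -1.257]
contact_force: [0.8, 0.5, -0.5]
opening: -0.001
```

Run:
```python
from meas import *
s=r.sense();print(s["clock"],s["eef_pos"].round(1),loc(s["eef_pos"]),s["contact_force"].round(1))
c=r.calibration("wrist");f=r.grab_frame("wrist");cv2.imwrite("pics/w7.png",f);pickle.dump(c,open("w7.pkl","wb"))
for nm,cc in(("B",BLU),("R",RED)):
  for b in blobs(f,*cc,(90,80,640,330),15): print(nm,b)
for b in((157,163),(157,-163)): print(proj(c,at(b[0],14,b[1]),True))
print("cam",loc(c["world_from_camera"][:3,3]))
L=proj(c,at(160,14,158),True).astype(int);Rr=proj(c,at(160,14,-158),True).astype(int)
cr=lambda p:cv2.resize(f[max(0,p[1]-25):p[1]+25,max(0,min(p[0]-25,590)):][:, :50],(400,400),interpolation=cv2.INTER_CUBIC)
print(L,Rr);cv2.imwrite("pics/cmp7.png",np.hstack([cr(L),cr(Rr)]))
```

```text
8.4667 [515.2 -31.4 272.7] [135.  137.5 -27.2] [ 0.8  0.5 -0.5]
B ([175.1, 189.5], [165, 182, 25, 15, 264])
B ([626.1, 243.0], [612, 234, 28, 20, 411])
R ([201.2, 200.6], [190, 196, 27, 10, 180])
R ([583.1, 249.4], [560, 241, 45, 18, 510])
[187.85863667 196.7072397 ]
[609.3747389  244.90856345]
cam [209.  244.8 -77.7]
[191 193] [603 239]
```

View pics/cmp7.png

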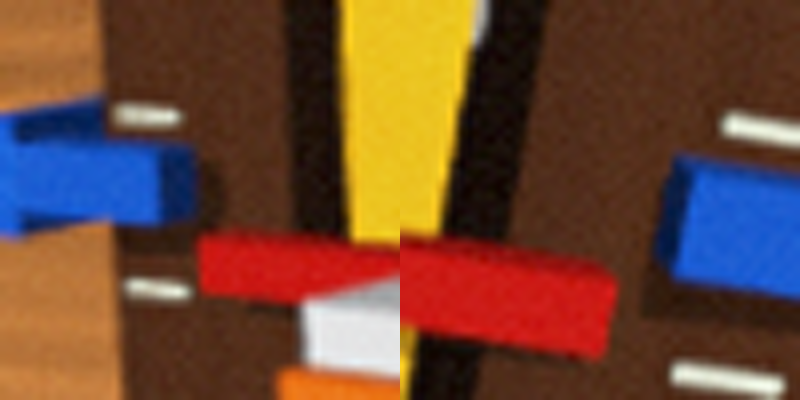

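Run:
```python
from meas import *
c=pickle.load(open("w7.pkl","rb"))
M=dict(bL=(186,190.9),rL=(191,201.5),bR=(612.4,241.4),rR=(604.5,254),bLb=(186,195.7),bLt=(186,186.1),rLb=(191,204.6),rLt=(191,198.4),bRb=(612.4,248),bRt=(612.4,234.6),rRb=(604.5,258.8),rRt=(604.5,249.4))
for o in(10,15,20):
    P={k:loc(plane(*ray(c,np.array(v)-.5,True),at(0,o,0),n)) for k,v in M.items()}
    print(o,{k:(v[0],v[2]) for k,v in P.items()},"rem L %.1f R %.1f"%(P["bL"][0]-P["rL"][0],P["bR"][0]-P["rR"][0]))
```

```text
10 {'bL': (np.float64(161.8), np.float64(169.8)), 'rL': (np.float64(152.3), np.float64(164.1)), 'bR': (np.float64(158.9), np.float64(-165.7)), 'rR': (np.float64(150.1), np.float64(-161.9)), 'bLb': (np.float64(157.3), np.float64(170.2)), 'bLt': (np.float64(166.2), np.float64(169.4)), 'rLb': (np.float64(149.5), np.float64(164.4)), 'rLt': (np.float64(155.2), np.float64(163.8)), 'bRb': (np.float64(154.7), np.float64(-166.7)), 'bRt': (np.float64(163.1), np.float64(-164.8)), 'rRb': (np.float64(147.1), np.float64(-162.6)), 'rRt': (np.float64(153.1), np.float64(-161.2))} rem L 9.5 R 8.8
15 {'bL': (np.float64(162.8), np.float64(164.5)), 'rL': (np.float64(153.6), np.float64(158.9)), 'bR': (np.float64(159.9), np.float64(-163.9)), 'rR': (np.float64(151.4), np.float64(-160.1)), 'bLb': (np.float64(158.4), np.float64(164.9)), 'bLt': (np.float64(167.1), np.float64(164.1)), 'rLb': (np.float64(150.7), np.float64(159.2)), 'rLt': (np.float64(156.3), np.float64(158.7)), 'bRb': (np.float64(155.9), np.float64(-164.8)), 'bRt': (np.float64(164.1), np.float64(-163.0)), 'rRb': (np.float64(148.4), np.float64(-160.8)), 'rRt': (np.float64(154.2), np.float64(-159.4))} rem L 9.2 R 8.5
20 {'bL': (np.float64(163.8), np.float64(159.2)), 'rL': (np.float64(154.8), np.float64(153.8)), 'bR': (np.float64(161.0), np.float64(-162.0)), 'rR': (np.float64(152.6), np.float64(-158.3)), 'bLb': (np.float64(159.5), np.float64(159.6)), 'bLt': (np.float64(168.0), np.float64(158.8)), 'rLb': (np.float64(152.0), np.float64(154.0)), 'rLt': (np.float64(157.5), np.float64(153.5)), 'bRb': (np.float64(157.0), np.float64(-162.9)), 'bRt': (np.float64(165.1), np.float64(-161.1)), 'rRb': (np.float64(149.7), np.float64(-159.0)), 'rRt': (np.float64(155.4), np.float64(-157.6))} rem L 9.0 R 8.4
```

Emit:
{"name": "jog_arm", "arguments": {"deltas": [{"gripper":1,"translation":[-0.1,0,-0.1],"dr":[0,0,0]},{"gripper":1,"translation":[-0.11,0,-0.11],"dr":[0,0,0]},{"gripper":1,"translation":[-0.11,0,-0.11],"dr":[0,0,0]},{"gripper":1,"translation":[0.13,0,-0.13],"dr":[0,0,0]},{"gripper":1,"translation":[0.13,0,-0.13],"dr":[0,0,0]},{"gripper":1,"translation":[0.13,0,-0.13],"dr":[0,0,0]},{"gripper":1,"translation":[0.13,0,-0.13],"dr":[0,0,0]},{"gripper":1,"translation":[0.12,0,-0.12],"dr":[0,0,0]},{"gripper":1,"translation":[0,0,0],"dr":[0,0,0]},{"gripper":1,"translation":[0,0,0],"dr":[0,0,0]}]}}

```text
clock: 9.35
eef_pos: [546.0, -30.9, 174.9]
tcp_rot: [-2.311, 0.305, -1.258]
contact_force: [0.4, -1.0, -0.4]
opening: -0.0
```

Run:
```python
from meas import *
s=r.sense();print(s["clock"],s["eef_pos"].round(1),loc(s["eef_pos"]),s["contact_force"].round(1))
```

```text
9.35 [546.  -30.9 174.9] [ 87.7  46.6 -26.3] [ 0.4 -1.  -0.4]
```

Emit:
{"name": "jog_arm", "arguments": {"deltas": [{"gripper":1,"translation":[0.06,0,0.06],"dr":[0,0,0]},{"gripper":1,"translation":[0.06,0,0.06],"dr":[0,0,0]},{"gripper":1,"translation":[0.06,0,0.06],"dr":[0,0,0]},{"gripper":1,"translation":[0.06,0,0.06],"dr":[0,0,0]},{"gripper":1,"translation":[0.03,0,0.03],"dr":[0,0,0]},{"gripper":1,"translation":[0.02,0,0.02],"dr":[0,0,0]},{"gripper":1,"translation":[0.02,0,0.02],"dr":[0,0,0]},{"gripper":1,"translation":[0.02,0,0.02],"dr":[0,0,0]},{"gripper":1,"translation":[0.02,0,0.02],"dr":[0,0,0]},{"gripper":1,"translation":[0.01,0,0.01],"dr":[0,0,0]},{"gripper":1,"translation":[0.01,0,0.01],"dr":[0,0,0]},{"gripper":1,"translation":[0,0,0],"dr":[0,0,0]}]}}

```text
clock: 10.35
eef_pos: [583.8, -31.3, 213.1]
tcp_rot: [-2.309, 0.304, -1.258]
contact_force: [-1.1, -0.0, -0.3]
opening: 0.0
```

```bash
python3 - <<'E'
from meas import *
s=r.sense();print(s["clock"],s["eef_pos"].round(1),loc(s["eef_pos"]),s["contact_force"].round(1))
E
python3 look.py 8; python3 rem.py 8
```

```text
10.35 [583.8 -31.3 213.1] [141.4  46.8 -26.2] [-1.1 -0.  -0.3]
10.35 [583.8 -31.3 213.1] [141.4  46.8 -26.2] [-1.1 -0.  -0.3]
wrist blue [([90.5, 217.8], [81, 208, 23, 19, 258])] red [([115.4, 220.4], [105, 215, 26, 12, 214])]
wristR blue [] red [([620.0, 304.4], [599, 292, 41, 25, 739])]
top blue [([255.2, 199.4], [251, 192, 11, 11, 53]), ([390.8, 201.7], [385, 195, 11, 11, 43])] 
red [([265.6, 200.3], [263, 199, 6, 3, 10]), ([379.4, 202.2], [374, 201, 10, 3, 16])]
{'rL': array([104.5, 220.4]), 'bL': array([103.5 , 214.25])}
8 {'rL': array([160.1,   8. , 171.4]), 'bL': array([164.8,   8. , 171.7])} rem 4.7
14 {'rL': array([162.4,  14. , 161.2]), 'bL': array([166.9,  14. , 161.5])} rem 4.5
20 {'rL': array([164.7,  20. , 151. ]), 'bL': array([169. ,  20. , 151.3])} rem 4.3
```

Emit:
{"name": "jog_arm", "arguments": {"deltas": [{"gripper":1,"translation":[-0.03,0,-0.03],"dr":[0,0,0]},{"gripper":1,"translation":[-0.06,0,-0.06],"dr":[0,0,0]},{"gripper":1,"translation":[-0.06,0,-0.06],"dr":[0,0,0]},{"gripper":1,"translation":[-0.1,0,0.1],"dr":[0,0,0]},{"gripper":1,"translation":[-0.13,0,0.13],"dr":[0,0,0]},{"gripper":1,"translation":[-0.13,0,0.13],"dr":[0,0,0]},{"gripper":1,"translation":[-0.13,0,0.13],"dr":[0,0,0]},{"gripper":1,"translation":[-0.13,0,0.13],"dr":[0,0,0]},{"gripper":1,"translation":[0.06,0,0.06],"dr":[0,0,0]},{"gripper":1,"translation":[0.06,0,0.06],"dr":[0,0,0]},{"gripper":1,"translation":[0,0,0],"dr":[0,0,0]},{"gripper":1,"translation":[0,0,0],"dr":[0,0,0]}]}}

```text
clock: 11.45
eef_pos: [519.0, -31.4, 272.3]
tcp_rot: [-2.308, 0.303, -1.257]
contact_force: [-0.7, -0.0, -0.3]
opening: 0.004
```

Run:
```python
from meas import *
s=r.sense();print(s["clock"],s["eef_pos"].round(1),loc(s["eef_pos"]),s["contact_force"].round(1))
c=r.calibration("wrist");f=r.grab_frame("wrist");cv2.imwrite("pics/w9.png",f);pickle.dump(c,open("w9.pkl","wb"))
for nm,cc in(("B",BLU),("R",RED)):
  for b in blobs(f,*cc,(90,80,640,330),15): print(nm,b)
print("cam",loc(c["world_from_camera"][:3,3]))
L=proj(c,at(160,14,158),True).astype(int);Rr=proj(c,at(160,14,-158),True).astype(int)
cr=lambda p:cv2.resize(f[max(0,p[1]-25):p[1]+25,max(0,min(p[0]-25,590)):][:, :50],(400,400),interpolation=cv2.INTER_CUBIC)
print(L,Rr);cv2.imwrite("pics/cmp9.png",np.hstack([cr(L),cr(Rr)]))
```

```text
11.45 [519.  -31.4 272.3] [137.4 134.5 -27.2] [-0.7 -0.  -0.3]
B ([173.0, 192.4], [162, 184, 25, 16, 271])
B ([626.2, 247.6], [613, 238, 27, 20, 404])
R ([198.5, 193.5], [189, 189, 27, 10, 163])
R ([585.9, 239.6], [562, 231, 47, 18, 526])
cam [211.4 241.7 -77.8]
[189 196] [603 243]
```

View pics/cmp9.png

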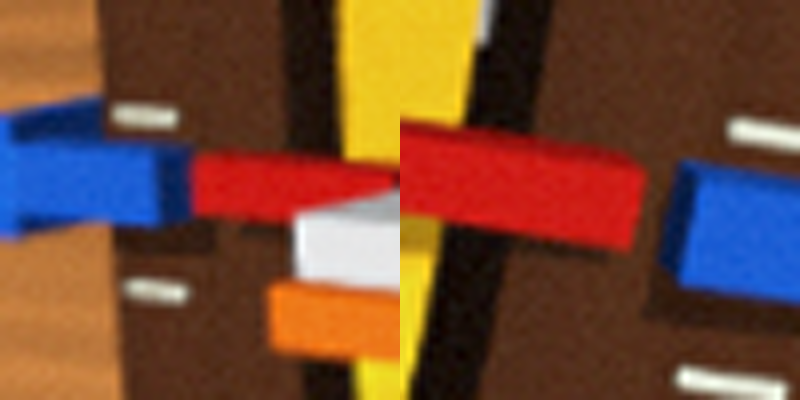

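Run:
```python
from meas import *
c=pickle.load(open("w9.pkl","rb"))
M=dict(bL=(183.6,194.1),rL=(188.1,194.25),bR=(613.3,246.3),rR=(607.6,244.1))
for o in(10,15,20):
    P={k:loc(plane(*ray(c,np.array(v)-.5,True),at(0,o,0),n)) for k,v in M.items()}
    print(o,{k:v.tolist() for k,v in P.items()},"rem L %.1f R %.1f"%(P["bL"][0]-P["rL"][0],P["bR"][0]-P["rR"][0]))
t=r.grab_frame("top");cv2.imwrite("pics/top9.png",t)
print("top blue",blobs(t,*BLU,(240,180,410,220)),"\nred",blobs(t,(0,150,90),(5,255,255),(240,190,410,240)))
```

```text
10 {'bL': [161.7, 10.0, 170.1], 'rL': [161.9, 10.0, 164.1], 'bR': [158.7, 10.0, -166.0], 'rR': [159.6, 10.0, -161.6]} rem L -0.2 R -0.9
15 {'bL': [162.8, 15.0, 164.7], 'rL': [162.9, 15.0, 158.9], 'bR': [159.9, 15.0, -164.1], 'rR': [160.7, 15.0, -159.8]} rem L -0.1 R -0.8
20 {'bL': [163.9, 20.0, 159.4], 'rL': [164.0, 20.0, 153.7], 'bR': [161.0, 20.0, -162.2], 'rR': [161.8, 20.0, -158.0]} rem L -0.1 R -0.8
top blue [([255.3, 199.5], [251, 192, 11, 11, 51]), ([390.8, 201.7], [385, 195, 11, 11, 43])] 
red [([265.2, 200.1], [263, 199, 6, 3, 13]), ([380.9, 201.8], [378, 201, 6, 3, 12])]
```

Emit:
{"name": "jog_arm", "arguments": {"deltas": [{"gripper":1,"translation":[-0.12,0,0.12],"dr":[0,0,0]},{"gripper":1,"translation":[-0.12,0,0.12],"dr":[0,0,0]},{"gripper":1,"translation":[-0.12,0,0.12],"dr":[0,0,0]},{"gripper":1,"translation":[0,0,0],"dr":[0,0,0]},{"gripper":1,"translation":[0,0,0],"dr":[0,0,0]},{"gripper":1,"translation":[0,0,0],"dr":[0,0,0]}]}}

```text
clock: 12.05
eef_pos: [483.0, -31.5, 307.5]
tcp_rot: [-2.309, 0.304, -1.258]
contact_force: [0.1, -0.3, -0.4]
opening: 0.002
```

Run:
```python
from meas import *
s=r.sense();print(s["clock"],s["contact_force"].round(1),s["qpos"].round(2))
t=r.grab_frame("top")
print("blue",blobs(t,*BLU,(240,180,410,220)),"\nred",blobs(t,(0,150,90),(5,255,255),(240,190,410,240)))
a=cv2.imread("pics/top0.png")
d=cv2.absdiff(a,t).max(2)
for nm,(x,y) in dict(yb=(184,256),gb=(153,210),ink=(225,292),jar=(476,253),brush=(420,295),horse=(299,173),vase=(350,178)).items(): print(nm,(d[y-18:y+18,x-18:x+18]>60).sum())
r.sign_off()
```

```text
12.05 [ 0.1 -0.3 -0.4] [-0.54 -0.05  2.29  1.16  0.85  0.06]
blue [([255.3, 199.5], [251, 192, 11, 11, 52]), ([390.8, 201.6], [385, 195, 11, 11, 44])] 
red [([265.6, 200.1], [263, 199, 8, 3, 16]), ([380.8, 202.1], [378, 201, 6, 3, 13])]
yb 0
gb 0
ink 0
jar 0
brush 47
horse 190
vase 247
the job is handed in; nothing more can be done
```

The sash is open to the blue clips and the job is handed in, at about 12.1 s on the robot's clock. I pushed up from beneath the orange lip with the shut fingertips. I stopped about 9 mm short to measure, pushed the rest, then took the hand down, out and away. The lip was never pinched, and the contact forces I read during the push were 0.5–3.5 N.

**Level:** the last near wrist view puts the red tabs within about 1 mm of the clips: left 0.1 mm above, right 0.8 mm above.

**One disagreement:** the coarser top view shows the tabs roughly 1 px (about 3.5 mm) higher than the clips' inner ends. I put this down to the clips standing out further than the tabs, since that view is strongly affected by it. I did not confirm that separately.

**Clips and tabs after retreat:** the clips are at the same pixels as at the start. The tabs stayed put within 0.3 px, and the force on the hand was near zero.

**Wares and painter's things:**
- **Bowls, ink dish and jar:** no change from the first picture.
- **Brush:** 47 changed pixels. I think this is the arm or its shadow, as the hand never went near the brush, but I did not look at a picture to confirm it.
- **Horse and vase:** 190 and 247 changed pixels. The sash now covers them and the hand never entered the case, but I did not check them separately either.

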